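# Lower the shoe jack to its level working position

## Robot

A 7-joint arm with a two-finger parallel gripper is mounted at the origin on the work surface. World frame = base frame: x ahead of the robot, y to its left, z up, the work surface at z = 0. Lengths are in mm, angles in rad, forces in N, time in s.
With the tool pointing down it reaches from about 350 to 775 mm from the base axis. Payload 3.1 kg.
Tool frame: the origin (TCP) lies at the very end of the fingers, on their centre line; the grasp point (between the pads) lies 19 mm behind it (tcp_to_grasp is the z of the grasp point in the tool frame, in mm); z points along the fingers, y is the line along which they close (so a half turn about z gives the same grasp; the last joint's range is limited). The gripper opens to 85 mm and grips with 20 to 120 N. Pads are 22 mm wide; open, the fingers measure 114 mm over their backs; the gripper's body (76 mm by 85 mm) begins 54 mm behind the grasp point. The pads swing forward as they close: fully open they stand 13 mm farther back than shut.
Start: joints at [-1.247, 0.311, 0.014, 1.512, -0.004, 1.319, -0.027], TCP at [196.707, 513.638, 231.304] pointing down, gripper open.
Joint ranges: [-2.7, 2.7], [-0.3, 1.91], [-1.27, 1.3], [0.12, 2.57], [-1.44, 4.58], [0.2, 2.03], [-3.05, 3.05]. Speed limits (rad/s): [2.79, 2.79, 3.14, 3.14, 3.14, 3.14, 3.14].

## Interface

Orientations are given as a unit quaternion [x, y, z, w].
In Python, from workcell import * gives the robot as it stands. Calls block until the motion is done:
- movep(position, orientation): joint-space move of the TCP to a pose.
- move_l(position, rotation=None, vel=150): straight line of the TCP; rotation=None keeps the orientation; vel is the mean speed in mm/s.
- set_joints(angles): joint-space move.
- gripper_to(opening, strength=None): finger opening in mm; strength is the grip in N (None keeps the last); returns when the fingers have stopped.
- dwell(seconds).
- solve_ik(position, orientation): joint angles nearest the present ones, or None.
- snapshot(name): name is "scene" or "side" or "wrist"; returns the picture (480x640x3 uint8, red, green, blue); there is no depth.
- get_calibration(name): a dict with "fx", "fy", "cx", "cy" (pixels), "dist" ([k1, k2, p1, p2, k3] as OpenCV has them; the pictures are not rectified), "eye" and "rotation" of the camera in the world; the wrist camera has in their place "tool_from_camera" (4x4, takes a point from camera to tool coordinates, whose origin is the TCP and whose axes are the flange's). Camera axes: x right, y up, looking along -z (the intrinsics and any distortion apply to the point x, -y, -z); pixel columns grow to the right and rows downward; lengths in mm; the calibration is good to about 2 mm. A picture is of the moment at which its call begins: read the wrist's pose just before it. get_calibration takes no time and is no camera call.
A pose or a line that the arm cannot do raises IKError and nothing moves.
- job_done(): hands the job in; it is judged then, once.
Readings, each from a call of its own:
- read_time(): time.
- read_q(): joint angles.
- read_dq(): joint speeds.
- read_joint_torque(): joint torques, N m.
- read_ee_pos(): TCP position.
- read_orientation(): TCP orientation.
- read_force(): force on the tool from outside, world axes, zero at the start.
- read_wrist_torque(): the same for the moment, N m.
- read_width(): finger opening in mm.
- read_grasp_force(): force on a finger pad.
Only numpy, scipy, OpenCV 4.12 (cv2) and the standard library are available. Lean on these libraries where they do the work, as an engineer would, in place of code of your own. Each camera call takes 0.05 s, during which the arm holds its last target. There are 200 camera calls.

## Task

The shoe on the bench jack is tilted up and the ratchet holds it there; bring it down level for work on the sole. Press the pawl's red thumb pad down until the pawl flips over and stays clear of the teeth, then push gently down on the sole until the arm rests fully on its stop, without slamming it. Work with the fingertips only: do not lift the shoe any higher, leave the pawl thrown clear, and leave the jack and the other things on the bench standing where they are.

Things in the scene. Friction and masses are not known exactly. Their poses are not given: they have to be found in the camera images.
- jack: heavy green cast-iron shoe jack (11 kg) standing on rubber feet. Origin on the bench top under the arm's pivot, z up; +x is the horizontal direction from the pivot towards the shoe's toe, -x towards the red pad. Base x -130 to +140 mm, 130 mm wide, 33 mm high; green cheeks 63 mm wide overall, up to 178 mm high
- jack_hinge (a point): the arm's pivot, on the jack's centre plane, 120 mm above the bench; the arm turns about the jack's y axis
- shoe_arm (a joint): tilt of the arm with the shoe, rad: 0 = level, on its stop; positive = toe raised; starts at 0.36 to 0.60. Pawl engaged: the arm sinks only to the next tooth (0.63, 0.49, 0.35, 0.21, 0.07), which holds it against any fair push; it can click upwards. Pawl clear: it turns stiffly, about 3 to 10 N straight down on the ball of the sole, and stays where it is left
- sole_ball (a point): point on the upward face of the tan sole at its ball, moving with the arm: 245 mm out from the pivot along the arm, 45 mm above the arm's centre line. The brown shoe is fixed on the arm, sole up, heel nearest the pivot. Here the sole is about 92 mm wide, flat from 200 to 295 mm out; the toe ends at 334 mm. With the arm level it is 165 mm above the bench
- pawl (a joint): turn of the pawl on its pin, rad, growing as the pad is pressed: 0 to 0.1 = in or on the sector's teeth; above 0.15 clear of them; about 0.20 = over-centre point of its spring; 0.36 = flipped over on its stop, where it stays. Let go below 0.2 it springs back into the teeth. Needs 4 to 10 N on the pad, up to about 20 N after a hard push of the arm onto a tooth
- pawl_pad (a point): centre of the upper face of the red thumb pad on the pawl's tail: 34 x 42 mm, 8 mm thick, 180 to 188 mm above the bench at rest, 165 mm from the pivot on the side away from the shoe. It sinks about 28 mm as the pawl turns from 0 to 0.36; the pawl's pin is 89 mm from the pivot on the same side, 162 mm above the bench
- hammer: shoemaker's hammer lying flat, 260 mm long, pale wooden handle, steel head; a bystander; origin at the centre of its underside, z up
- glue_jar: amber glass glue jar with a brass-coloured lid, diameter 76 mm, 98 mm tall; a bystander; origin at the centre of its underside, z up
- polish_tin: closed polish tin with a red lid, diameter 83 mm, 30 mm tall; a bystander; origin at the centre of its underside, z up
- brush: glue brush with a wooden handle lying flat, 190 mm long, 20 mm thick; a bystander; origin at the centre of its underside, z up
- awl: awl with a pale wooden handle lying flat, 137 mm long, 32 mm thick; a bystander beside the shoe; origin at the centre of its underside, z up
- sole_blank: loose black rubber sole, 258 x 96 mm, 6 mm thick, lying flat; a bystander beside the shoe; origin at the centre of its underside, z up
- heel_block: loose rubber heel with a tan top, 62 x 66 mm, 26 mm tall; a bystander beside the jack; origin at the centre of its underside, z up
- thread_cone: cone of blue thread standing up, diameter 44 mm, 72 mm tall; a bystander near the red pad; origin at the centre of its underside, z up

How it is judged:
By the outcome, as a careful person would: the job done as asked, in the order asked, and still so for the second after the job is handed in, with the robot touching nothing.
It also fails if it takes over 48 s, if anything falls off the work surface, if the arm or the gripper's body presses on something with over 40 N, if the wrist force passes 120 N, or if a joint passes its speed limit or range.

## Working session

There is one attempt and no reset: what is moved stays moved. The work goes in short steps, each a Python script; the robot and the scene stay as the last script left them, time stands still between calls to the robot, and variables do not carry over. Pictures are saved under pics/ and viewed, at most 10 in all, crops included, and the job is handed in when it is done.

```bash
mkdir -p pics; python3 - <<'E'
from workcell import *
import cv2,numpy as np
for n in ("scene","side"):
    im=snapshot(n); cv2.imwrite(f"pics/{n}0.png",im[:,:,::-1]); c=get_calibration(n); print(n,c)
print(read_orientation(),read_time(),read_force())
E
```

```text
scene {'fx': 523.7530680337768, 'fy': 523.7530680337768, 'cx': 325.1275100735185, 'cy': 238.47196773403866, 'dist': array([-0.02389437,  0.        ,  0.        ,  0.        ,  0.        ]), 'eye': array([ 368.61094322, -832.89268383,  946.51212765]), 'rotation': array([ 0.3910831 , -0.04698288, -0.09838535,  0.91387469])}
side {'fx': 502.69863945722625, 'fy': 502.69863945722625, 'cx': 325.54048176223375, 'cy': 232.6871435688158, 'dist': array([0.02810035, 0.        , 0.        , 0.        , 0.        ]), 'eye': array([1136.38119287, -686.72452267, 1113.14192538]), 'rotation': array([0.34649718, 0.12124754, 0.31431623, 0.8754679 ])}
[ 1.81877965e-01  9.83320543e-01 -1.04448205e-03 -1.54224074e-04] 0.1 [-0.93695474  0.80603548  0.16373462]
```

View pics/scene0.png

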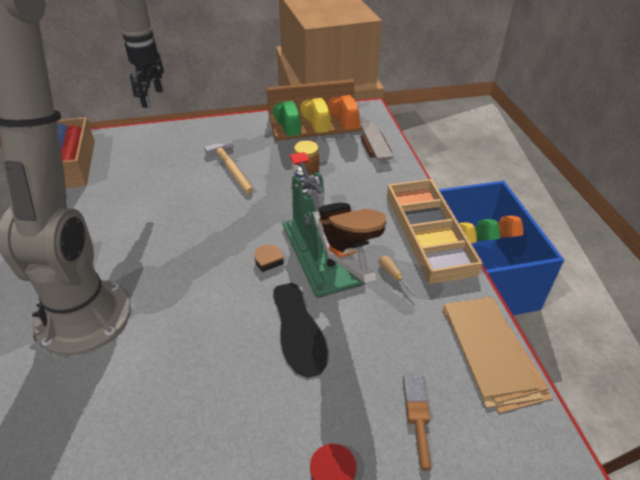

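View pics/side0.png

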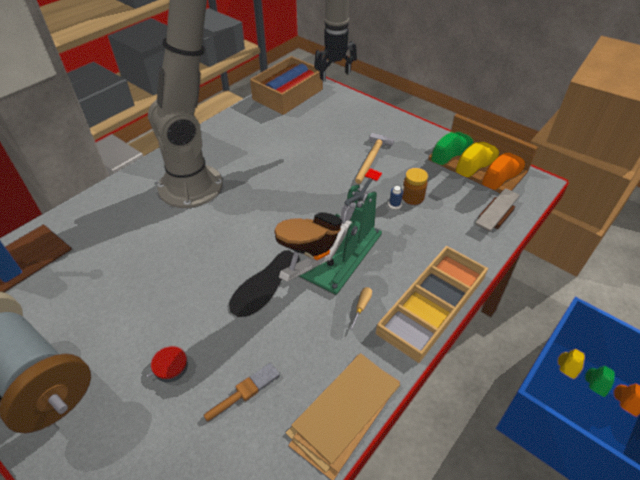

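The scene view shows the red pad at about (299,159), the tan sole at (358,223) and the jack's base corners near (284,222), (317,293) and (362,283). In the side view the pad is at (373,175) and the sole at (305,233). The toe points towards the cameras.

```bash
cat > h.py <<'E'
import cv2,numpy as np
from workcell import *
from scipy.spatial.transform import Rotation as R
def ray(n,px):
    c=get_calibration(n); K=np.array([[c["fx"],0,c["cx"]],[0,c["fy"],c["cy"]],[0,0,1]])
    u=cv2.undistortPoints(np.array([[px]],float),K,c["dist"])[0,0]
    return c["eye"],R.from_quat(c["rotation"]).apply([u[0],-u[1],-1.])
def plane(n,px,z):
    e,d=ray(n,px); return e+d*(z-e[2])/d[2]
def tri(p,q):
    (a,u),(b,v)=ray("scene",p),ray("side",q)
    s=np.linalg.lstsq(np.c_[u,-v],b-a,rcond=None)[0]
    return (a+u*s[0]+b+v*s[1])/2,np.linalg.norm(a+u*s[0]-b-v*s[1])
def blob(im,lo,hi,box,vals=None):
    h=cv2.cvtColor(im,cv2.COLOR_RGB2HSV); m=cv2.inRange(h,np.array(lo),np.array(hi))
    if lo[0]==0: m|=cv2.inRange(h,np.array([172,lo[1],lo[2]]),np.array([180,hi[1],hi[2]])) if hi[0]<9 else 0
    k=np.zeros_like(m); x0,y0,x1,y1=box; k[y0:y1,x0:x1]=m[y0:y1,x0:x1]
    n,l,s,c=cv2.connectedComponentsWithStats(k); i=1+np.argmax(s[1:,4])
    return (l==i).astype(np.uint8),c[i],s[i]
E
cat > m.py <<'E'
from h import *
import sys
im={n:cv2.imread(f"pics/{n}{sys.argv[1]}.png")[:,:,::-1].copy() for n in("scene","side")}
vis=[]
box=dict(pad=dict(scene=(280,145,325,185),side=(350,160,395,195)),sole=dict(scene=(310,195,400,275),side=(260,205,350,275)),base=dict(scene=(270,160,380,310),side=(280,180,400,300)))
rng=dict(pad=((0,150,120),(6,255,255)),sole=((8,90,95),(20,255,255)),base=((60,80,30),(90,255,255)))
C={}
for n in im:
    v=im[n].copy()
    for k in rng:
        m,c,s=blob(im[n],*rng[k],box[k][n]); C[k,n]=c
        ct=cv2.findContours(m,0,2)[0]; cv2.drawContours(v,ct,-1,(255,0,255) if k!="base" else (255,255,0),1)
        print(n,k,c.round(1),s)
        if k=="pad":
            print(" pad plane188",plane(n,c,187).round(1)); M=np.vstack(ct)[:,0]
    x,y=(270,140) if n=="scene" else (255,155)
    vis.append(cv2.resize(v[y:y+160,x:x+140],None,fx=2.8,fy=3.0,interpolation=2))
cv2.imwrite(f"pics/v{sys.argv[1]}.png",np.hstack(vis)[:,:,::-1])
for k in("pad","sole"): print(k,tri(C[k,"scene"],C[k,"side"]))
E
python3 m.py 0
```

```text
scene pad [299.1 157.7] [290 153  19  11 156]
 pad plane188 [547.6 244.6 187. ]
scene sole [359.5 220.3] [329 209  57  23 960]
scene base [314.6 250.3] [ 284  185   79  111 2806]
side pad [372.9 174.2] [365 169  17  12 125]
 pad plane188 [550.5 246.6 187. ]
side sole [300.1 230.5] [ 275  218   65   26 1015]
side base [348.2 249.6] [ 300  192   82  102 2619]
pad (array([548.46063886, 249.87294936, 183.48417477]), np.float64(0.37337112878979384))
sole (array([ 600.11173306, -117.43051992,  283.54262081]), np.float64(2.6098586483345354))
```

View pics/v0.png

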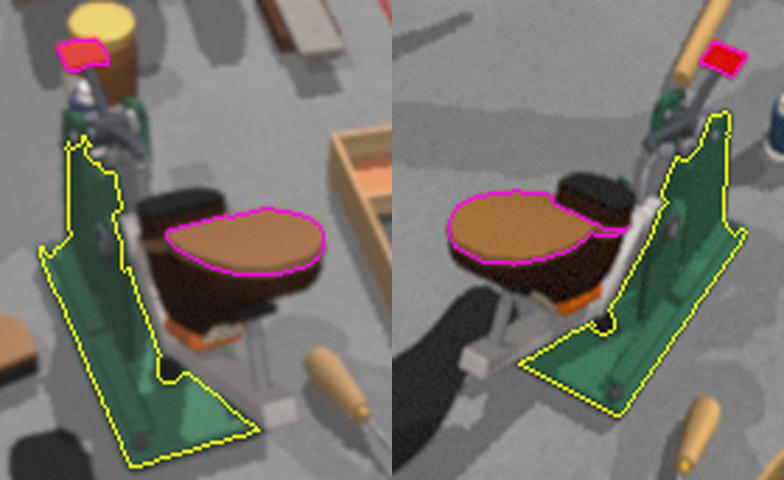

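The masks outline the pad and the sole cleanly in both views. The base corners in the crop map to scene (317.1,295.7), (362.1,283.3) and side (300.7,276), (337.1,293.3). I'll use them to check the axis, then move above the pad.

```bash
python3 - <<'E'
from h import *
for p,q in(((317.1,295.7),(300.7,276)),((362.1,283.3),(337.1,293.3))): print(tri(p,q))
for n,p,q in(("scene",(317.1,295.7),(284.3,222.3)),("side",(337.1,293.3),(381.4,232.7))):
  for z in (33,0):
    d=plane(n,p,z)-plane(n,q,z); print(n,z,d.round(1),np.degrees(np.arctan2(d[1],d[0])))
pad=np.array([549,247.]);sole=np.array([600.1,-117.4]);d=sole-pad;a=np.arctan2(d[1],d[0]);print("axis deg",np.degrees(a))
for yaw in(a,a+np.pi):
    q=(R.from_euler("z",yaw)*R.from_quat([1,0,0,0])).as_quat()
    for P in([549,247,260],[549,247,160],[590,-40,330],[600,-117,290],[605,-150,165]):
        s=solve_ik(P,q); print(None if s is None else np.round(s,2))
E
```

```text
(array([531.70388388, -50.04449633,  -1.71518692]), np.float64(0.5489559153031057))
(array([646.6649608 , -30.70194391,  -5.07407798]), np.float64(1.300387218024565))
scene 33 [  32.5 -261.9    0. ] -82.93619207218879
scene 0 [  33.6 -271.4   -0. ] -82.9361920721888
side 33 [  36.1 -254.9    0. ] -81.9477589733617
side 0 [  37.2 -262.7    0. ] -81.94775897336173
axis deg -82.01743631921933
[-0.44  0.41 -0.01  1.3   0.01  1.43  2.83]
[-0.41  0.46 -0.06  1.47  0.03  1.21  2.81]
[-0.61  0.54  1.13  1.21 -0.48  1.66 -2.59]
[-0.46  0.6   1.12  1.24 -0.54  1.61 -2.44]
[-0.43  0.73  1.12  1.43 -0.66  1.39 -2.3 ]
[-0.73  0.42  0.43  1.32 -0.17  1.44 -0.18]
[-0.73  0.48  0.41  1.48 -0.2   1.22 -0.15]
[-0.47  0.45  0.82  1.21 -0.32  1.61  0.43]
[-0.38  0.54  0.93  1.24 -0.42  1.57  0.62]
[-0.36  0.65  0.95  1.42 -0.53  1.34  0.75]
```

```bash
cat >> h.py <<'E'
PAD=np.array([549,247.]); AX=np.radians(-82.0); D=np.array([np.cos(AX),np.sin(AX)])
Q=(R.from_euler("z",AX+np.pi)*R.from_quat([1,0,0,0])).as_quat()
def wray(px):
    c=get_calibration("wrist"); T=c["tool_from_camera"]; K=np.array([[c["fx"],0,c["cx"]],[0,c["fy"],c["cy"]],[0,0,1]])
    u=cv2.undistortPoints(np.array([[px]],float),K,c["dist"])[0,0]; r=R.from_quat(read_orientation())
    return r.apply(T[:3,3])+read_ee_pos(), r.apply(T[:3,:3]@[u[0],-u[1],-1.])
E
python3 - <<'E'
from h import *
gripper_to(0,20)
movep([*(PAD+30*D),300],Q); dwell(.3)
im=snapshot("wrist"); cv2.imwrite("pics/w1.png",im[:,:,::-1])
m,c,s=blob(im,(0,150,80),(6,255,255),(0,0,640,480)); print(c,s)
e,d=wray(c); print((e+d*(187-e[2])/d[2]).round(1)); print(read_ee_pos(),read_force(),read_time(),read_width())
E
```

```text
[321.4575248  197.02371712] [ 294  176   55   44 2319]
[546.6 249.7 187. ]
[552.9436214  217.78162049 299.97162656] [ 0.48305822 -0.95003927 -0.02794391] 2.925 0.060835458415231296
```

View pics/w1.png

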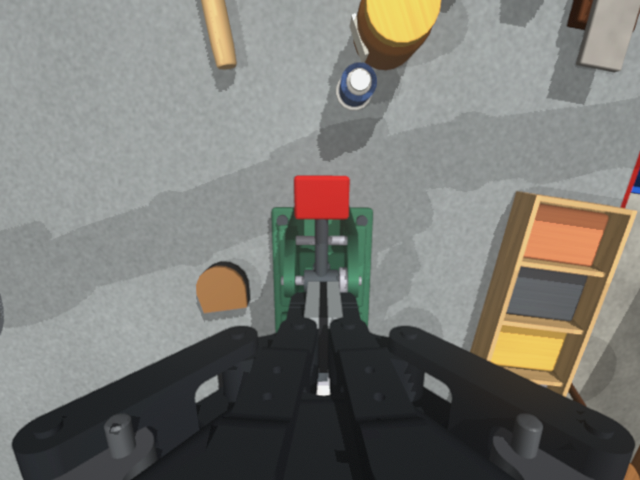

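The wrist view shows the red pad at (321,197), square to the gripper, with the jack aligned below it. That puts the pad at (546.6, 249.7), close to the first estimate. Now I press it.

```bash
cat >> h.py <<'E'
PAD=np.array([547,249.]); PIV=PAD+165*D
E
python3 - <<'E'
from h import *
P=PAD-2*D
movep([*P,215],Q); move_l([*P,193],vel=80); dwell(.1); f0=read_force()[2]; log=[]
for z in np.arange(191,158.9,-2):
    move_l([*(P-4*(188-min(z,188))/28*D),z],vel=30); f=read_force()[2]-f0; log.append((int(z),round(float(f),1)))
    if f>28: break
print(log,read_time())
move_l([*(P-4*D),215],vel=120); move_l([*(P-4*D),300],vel=200); movep([*(PAD+30*D),300],Q); dwell(.2)
im=snapshot("wrist"); cv2.imwrite("pics/w2.png",im[:,:,::-1]); m,c,s=blob(im,(0,150,60),(6,255,255),(0,0,640,480)); print(c,s,read_time(),read_force())
for n in("scene","side"): cv2.imwrite(f"pics/{n}2.png",snapshot(n)[:,:,::-1])
E
python3 m.py 2
```

```text
[(191, -0.5), (189, 2.4), (187, 1.6), (185, 2.3), (183, 0.7), (181, 0.8), (179, -1.2), (177, -0.7), (175, -0.3), (173, -0.1), (171, -0.5), (169, 0.2), (167, -1.0), (165, -0.2), (163, -1.6), (161, 0.7), (159, 7.5)] 8.1583
[324.48218895 192.6566856 ] [ 300  173   50   41 1937] 9.8667 [-0.14872754 -0.31026393  0.23557484]
scene pad [299.7 165.8] [291 162  18   9 110]
 pad plane188 [542.9 210.2 187. ]
scene sole [359.4 220.3] [329 209  57  23 960]
scene base [314.5 249.7] [ 284  177   79  119 2819]
side pad [372.6 181.1] [365 177  16   9  87]
 pad plane188 [567.1 222.2 187. ]
side sole [300.  230.5] [ 275  218   65   26 1019]
side base [348.2 249.7] [ 300  192   82  102 2616]
pad (array([549.51917214, 250.27389278, 158.10184486]), np.float64(0.4496780950964746))
sole (array([ 599.95598475, -117.39050431,  283.52534226]), np.float64(2.6134703098719902))
```

The pad now triangulates to z≈158, about 26 mm lower, and it stayed there after release, so the pawl has flipped. The shoe hasn't moved (tilt ≈0.50). Next I push the sole down along its arc.

```bash
python3 - <<'E'
from h import *
def pt(t):
    x=245*np.cos(t)-45*np.sin(t)-11; return [*(PIV+x*D),120+245*np.sin(t)+45*np.cos(t)]
p=pt(.58); movep([*p[:2],345],Q); move_l(p,vel=80); dwell(.1); f0=read_force()[2]; log=[]
ts=list(np.arange(.56,.05,-.02))+list(np.arange(.048,-.03,-.006))
for t in ts:
    move_l(pt(t),vel=35 if t>.1 else 12); f=read_force()[2]-f0; log.append((round(float(t),3),round(float(f),1)))
    if f>(25 if t>.05 else 20): break
print(log,read_ee_pos(),read_time()); dwell(.3); print(read_force()-[0,0,f0])
e=read_ee_pos(); move_l([e[0],e[1],e[2]+15],vel=30); move_l([e[0],e[1],330],vel=150); movep([*(PAD+30*D),330],Q); dwell(.2)
print(read_time(),read_force())
for n in("scene","side"): cv2.imwrite(f"pics/{n}3.png",snapshot(n)[:,:,::-1])
E
python3 m.py 3
```

```text
[(0.56, 0.9), (0.54, 0.9), (0.52, 1.7), (0.5, 4.3), (0.48, 4.4), (0.46, 3.0), (0.44, 3.0), (0.42, 2.2), (0.4, 3.6), (0.38, 2.5), (0.36, 2.5), (0.34, 2.5), (0.32, 2.5), (0.3, 2.6), (0.28, 3.0), (0.26, 3.1), (0.24, 3.3), (0.22, 2.1), (0.2, 2.5), (0.18, 2.5), (0.16, 2.6), (0.14, 2.4), (0.12, 2.3), (0.1, 4.3), (0.08, 2.8), (0.06, 3.7), (0.048, 3.8), (0.042, 2.9), (0.036, 3.3), (0.03, 4.3), (0.024, 4.7), (0.018, 3.7), (0.012, 3.3), (0.006, 3.9), (0.0, 5.5), (-0.006, 10.6), (-0.012, 15.9), (-0.018, 22.0)] [ 602.75370288 -146.13823412  164.9893477 ] 23.8917
[-8.9737758   3.92009238 22.83095155]
27.725 [ 0.33244648 -0.16013414 -0.2638246 ]
scene pad [299.6 165.8] [291 162  18   9 111]
 pad plane188 [542.7 210.2 187. ]
scene sole [360.8 263.3] [ 330  246   70   29 1241]
scene base [308.3 243.5] [ 284  177   54  119 2261]
side pad [372.5 181.1] [365 177  16   9  87]
 pad plane188 [566.9 221.9 187. ]
side sole [300.9 263.5] [270 243  66  32 933]
side base [353.4 244.1] [ 318  192   64  102 2277]
pad (array([549.30444788, 249.97185461, 158.19226134]), np.float64(0.238251277995393))
sole (array([ 605.43333916, -126.72195348,  176.01716431]), np.float64(7.004719878724491))
```

View pics/v3.png

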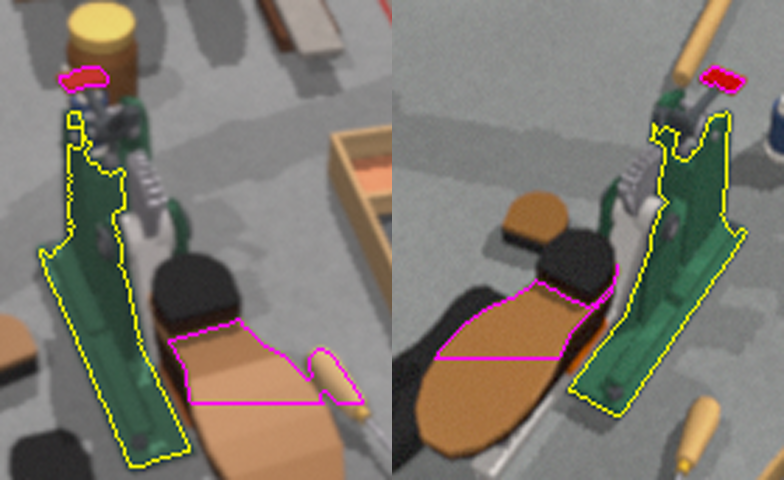

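The arm is level: the sole contact ended at z=165 with the force rising firmly on the stop. The pad is still down at z=158, and neither the jack nor the things around it have moved.

```bash
python3 -c "
from workcell import *
print(job_done())"
```

```text
the job is handed in; nothing more can be done
None
```

The job is handed in: the pawl is flipped and stays clear of the teeth, the shoe was pressed gently down level onto its stop (about 23 N at most), and the jack hasn't moved; nothing else was touched.

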